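# Stamp a fragile gift case with the pedal press

## Task

Pick up the thin-walled plastic gift case with the flash drive inside and lay it flat on the rubber pad of the stamping press, wholly on the pad and lengthwise along it; handle it gently, because its walls crack if it is gripped with more than about 40 N, dropped, or pushed down hard. Then press the pedal down to its stop so that the stamp lands on the case, keep it down for about half a second, and let the pedal come back up. Leave the case lying on the pad and do not disturb the foam tray, the tape roll or the loose flash drive.

Things in the scene. Friction and masses are not known exactly. Their poses are not given: they have to be found in the camera images.
- case: Gift case, a closed box 80 x 40 x 26 mm (x, y, z): white plastic base 10 mm high, thin clear shell above it with a flash drive visible inside; about 80 g, smooth. It lies flat on the cardboard, clear of the press. Origin at the centre of its underside, x along its length, z up. Grip it gently across the 40 mm width.
- press: Bench stamping press, fixed to the table: grey base plate 180 x 360 mm (x, y), 12 mm thick, that reaches from y = -200 to y = +160 mm. Origin on the table under the centre of the rubber pad; z up. In its frame the stamp arm's post (87 mm high) stands at y = +125 mm and the pedal lies at y = -125 mm; a low cover 38 mm high runs along the far edge (x = +65 to +87 mm).
- pad (a point): Centre of the top of the press's black rubber pad, a flat raised rectangle 96 mm (along its x) by 52 mm (y), top 30 mm above the table, without rims, soft (gives up to 3 mm). Same axes as press. The case has to lie here with its 80 mm length along the pad's x (either way round).
- stamp_arm: Steel arm 130 mm long, 30 mm wide, a round sprung stamp (26 mm) at its end, hinged on the post 72 mm above the table. Origin on the hinge. Pedal up: it stands upright (to 0.21 m above the table), leaning slightly away from the pad. The pedal swings it down over the pad by a linkage; the stamp meets the case in the last few mm of the pedal's travel. Do not push the arm itself.
- pedal (a joint): Angle of the pedal in rad: 0 = up (sprung), 0.45 = fully down on its stop. Pressing at the tread takes about 5 to 13 N; it springs back by itself.
- pedal_tread (a point): Where to press the pedal: on its upper face, mid-width, 30 mm from the free end. Pedal: dark plate 145 x 70 mm with ribbed rubber, hinged at (70, -125, 40) mm of the press frame, free end towards the press's -x. Up, it slopes by 0.48 rad and this point is at (-28, -125, 100) mm in the press frame; on the stop it is at (-45, -125, 51) mm.
- foam_tray: Bystander: pink foam block 120 x 220 x 35 mm with flash drives standing in it, 58 mm high in all. Origin at the centre of its underside.
- tape_roll: Bystander: pale roll of tape, a ring of 90 mm diameter, 45 mm high, standing on its flat side. Origin at the centre of its underside.
- loose_drive: Bystander: a bare flash drive 58 x 20 x 10 mm lying flat. Origin at the centre of its underside.

How it is judged:
On the way, in this order (a step that is already met when the one before it is completed fails the run):
1. The case lies flat and at rest on the pad, lengthwise and let go (x of case in the frame of pad between -0.011 and 0.011 m and y of case in the frame of pad between -0.009 and 0.009 m and z of case in the frame of pad between -0.003 and 0.003 m and angle between the x axis of case and the x axis of pad, either way round below 0.27 rad and angle between case's own z axis and vertical below 0.08 rad and linear speed of case below 0.02 m/s and contact force between the fingers and case below 0.2 N and value of joint pedal below 0.1 rad), for 0.2 s.
2. The pedal is down at its stop and the stamp presses on the case lying on the pad (x of case in the frame of pad between -0.011 and 0.011 m and y of case in the frame of pad between -0.009 and 0.009 m and z of case in the frame of pad between -0.003 and 0.003 m and angle between the x axis of case and the x axis of pad, either way round below 0.27 rad and angle between case's own z axis and vertical below 0.08 rad and value of joint pedal above 0.435 rad and contact force between stamp_arm and case above 0.3 N), for 0.3 s.
At the end, for the whole second after the job is handed in: The case lies flat and at rest wholly on the pad (centre within 11 mm along and 9 mm across of the pad's centre, turned by less than 0.27 rad), having been stamped there while the pedal was held at its stop (beyond 0.435 rad for 0.3 s), and the pedal is back up (below 0.05 rad) (x of case in the frame of pad between -0.011 and 0.011 m and y of case in the frame of pad between -0.009 and 0.009 m and z of case in the frame of pad between -0.003 and 0.003 m and angle between the x axis of case and the x axis of pad, either way round below 0.27 rad and angle between case's own z axis and vertical below 0.08 rad and linear speed of case below 0.02 m/s and value of joint pedal below 0.05 rad); the robot touches nothing.
It fails at once if The case is squeezed by the fingers with more than 50 N each (the two fingers together over 100 N) (contact force between the fingers and case above 100 N).
It fails at once if The case is dropped (falls freely by more than about 1 cm) or thrown (linear speed of case above 0.45 m/s and contact force between the fingers and case below 0.01 N).
It fails at once if The case is pushed into the press with more than 40 N (contact force between case and press above 40 N).
It fails at once if The case is tipped by more than 45 degrees (angle between case's own z axis and vertical above 0.79 rad).
It fails at once if A bystander (foam tray, tape roll, loose drive) is moved by more than 30 mm (distance of any of foam_tray, tape_roll, loose_drive from where it was at the start of the episode above 0.03 m).
It also fails if it takes over 48 s, if anything falls off the work surface, if the arm or the gripper's body presses on something with over 40 N, if the wrist force passes 120 N, or if a joint passes its speed limit or range.

## Robot

A 7-joint arm with a two-finger parallel gripper is mounted at the origin on the work surface. World frame = base frame: x ahead of the robot, y to its left, z up, the work surface at z = 0. Lengths are in m, angles in rad, forces in N, time in s.
With the tool pointing down it reaches from about 0.375 to 0.925 m from the base axis. Payload 3.1 kg.
Tool frame: the origin (TCP) lies between the finger pads; the fingertips stand 25 mm ahead of it and the grasp point (between the pads) lies 6 mm ahead of it; z points along the fingers, y is the line along which they close (so a half turn about z gives the same grasp; the last joint's range is limited). The gripper opens to 85 mm and grips with 20 to 120 N. Pads are 22 mm wide; open, the fingers measure 114 mm over their backs; the gripper's body (76 mm by 85 mm) begins 54 mm behind the grasp point. The pads swing forward as they close: fully open they stand 13 mm farther back than shut.
Start: joints at [-1.263, 0.383, 0.044, 1.598, -0.018, 1.161, -0.05], TCP at [0.257, 0.597, 0.256] pointing down, gripper open.
Joint ranges: [-2.61, 2.61], [-0.41, 2.15], [-1.48, 1.57], [0, 2.5], [-1.57, 4.71], [0.05, 1.97], [-2.85, 2.85]. Speed limits (rad/s): [2.79, 2.79, 3.14, 3.14, 3.14, 3.14, 3.14].

## Interface

Orientations are given as a unit quaternion [x, y, z, w].
In Python, from workcell import read_state, capture, camera_model, close_job, spot_in, trace gives the robot as it stands. The module is installed in compiled form; this text tells all that it offers.
- The arm moves only by the tool drive_tool, never from a script. Its argument "series" is a list of rows, each a list of 2 entries, a list of its own where there are three numbers: the shift along the tool's x, y, z in m, then the turn about the tool's z in degrees. In form: [[[tx, ty, tz], roll], ...]. A call has 1 to 5 rows; each row is the pose to reach, as a shift and turn from the pose commanded when the call began, along the tool's axes at that moment; what a row does not reach only later rows make up. A row lasts 1/12 s, in which the tool goes at most 41.7 mm and 7.16 degrees, less where a joint would pass 70% of its speed; a pose out of reach is approached as far as the arm can. A call with a gripper value outside its range is refused whole. "claw" is the finger opening in m, from 0 to 0.0854, set as the call begins (left out, the last holds). The fingers move at their own pace and stop on an object; the grip force is fixed at half the most. Time passes only in rows, so rows that repeat a pose let the fingers close. It gives the time, the measured TCP pose, the force, the opening and the grip force at its end, in the units of the state.
- read_state(): the state, without advancing time (a new reading comes with each control period).
- capture(name): name is "side" or "top" or "wrist"; returns (picture, depth): 480x640x3 uint8, red, green, blue; 480x640 float32, m along the optical axis (not along the pixel's ray), 0 where there is no reading.
- camera_model(name): a dict with "camera_matrix" (3x3 intrinsics, pixels), "xyz" and "orientation" of the camera in the world. Camera axes: x right, y down, z forward; pixel columns grow to the right and rows downward; lengths in m; the calibration is good to about 2 mm. A picture is of the moment at which its call begins: read the wrist's pose just before it. camera_model takes no time and is no camera call; for the wrist camera it gives the pose at the moment of the call.
- close_job(): hands the job in; it is judged then, once.
Trained networks look in the newest picture that a camera, given by its name, has taken for a name from the list of things; names that differ only in an ending like _2 or _b are one class to them, and where a whole thing is asked for, a point or a joint stands for the part that bears it (a point fixed in the world has none). Each returns a list of dicts, best first, with "conf" (0 to 1); they miss things now and then, are a little off and sometimes report something else, mostly with a low value. They report only what shows in the picture. A call takes as long as a camera call.
- spot_in(label, camera): "box" ([left, top, width, height] in pixels, round what is visible of it).
- trace(label, camera): "mask" (480x640 bool, what is visible of it) and "box" ([left, top, width, height] in pixels, round what is visible of it).
The state is a dict: "time": time; "joint_pos": joint angles; "qvel": joint speeds; "joint_efforts": joint torques, N m; "position": TCP position; "eef_rot": TCP orientation; "ft_force": force on the tool from outside, world axes, zero at the start; "wrist_torque": the same for the moment, N m; "grip_width": finger opening in m; "gripper_force": force on a finger pad.
Only numpy, scipy, OpenCV 4.12 (cv2) and the standard library are available. Lean on these libraries where they do the work, as an engineer would, in place of code of your own. Each camera call takes 0.05 s, during which the arm holds its last target. There are 200 camera calls.

## Working session

There is one attempt and no reset: what is moved stays moved. The work goes in short steps, Python scripts to look and compute and a tool call to move; the robot and the scene stay as the last step left them, time stands still between calls to the robot, and variables do not carry over. Pictures are saved under pics/ and viewed, at most 10 in all, crops included, and the job is handed in when it is done.

Besides the shell and the picture viewer there is one more tool, called after "Call:" as name(argument=value, ...) on one line, values as JSON. drive_tool: Moves the arm, as the interface text tells. Its arguments: {"type":"object","properties":{"series":{"type":"array"},"claw":{"type":"number"}},"required":["series"]}

```bash
mkdir -p pics
cat > h.py <<'E'
import numpy as np, cv2
from scipy.spatial.transform import Rotation as R
from workcell import *
def cloud(name,depth):
    m=camera_model(name);K=np.array(m["camera_matrix"]);v,u=np.mgrid[:480,:640]
    p=np.stack([(u-K[0,2])/K[0,0]*depth,(v-K[1,2])/K[1,1]*depth,depth],-1)
    return p@R.from_quat(m["orientation"]).as_matrix().T+np.array(m["xyz"])
def rect(P):
    (c,s,a)=cv2.minAreaRect((P[:,:2]*1000).astype(np.float32)); return np.round(c,1),np.round(s,1),round(a,1)
E
python3 - <<'E'
from h import *
s=read_state();print({k:np.round(s[k],3) for k in s})
for n in("top","side"):
    im,d=capture(n);cv2.imwrite(f"pics/{n}0.png",im[:,:,::-1]);C=cloud(n,d)
    for l in("case","press","pedal","pad","stamp_arm","foam_tray","tape_roll","loose_drive"):
        try:
            for t in trace(l,n)[:2]:
                m=t["mask"]&(d>0);P=C[m]
                if len(P): print(n,l,round(t["conf"],2),t["box"],len(P),*rect(P),"z",np.round(np.percentile(P[:,2],[5,50,95]),3))
        except Exception as e: print(l,e)
E
```

```text
{'time': np.float64(0.0), 'joint_pos': array([-1.263,  0.384,  0.044,  1.6  , -0.018,  1.161, -0.05 ]), 'qvel': array([ 0.   ,  0.001,  0.   ,  0.   ,  0.   ,  0.001, -0.001]), 'joint_efforts': array([-0.0000e+00, -4.3345e+01,  1.0240e+00, -2.4952e+01,  1.1000e-02,
        1.1000e-02,  0.0000e+00]), 'position': array([0.256, 0.596, 0.255]), 'eef_rot': array([ 0.201,  0.979, -0.001, -0.   ]), 'ft_force': array([ 0.43 , -0.237,  0.177]), 'wrist_torque': array([ 0.002, -0.056,  0.044]), 'gripper_force': np.float64(0.0), 'grip_width': np.float64(0.085)}
top case 0.96 [398.9, 264.4, 30.9, 38.4] 569 [ 495.2 -256.6] [45.  82.2] 56.8 z [0.009 0.025 0.029]
top press 0.82 [161.2, 217.2, 171.5, 80.7] 10939 [546.  132.7] [180.3 365.3] 3.0 z [0.009 0.015 0.108]
top pedal 0.79 [286.5, 225.1, 30.0, 60.5] 1761 [560.6  25.7] [133.3  74.1] 1.4 z [0.046 0.082 0.11 ]
top pad 0.59 [156.3, 219.0, 175.0, 80.2] 10927 [545.2 158.6] [180.8 416.7] 3.0 z [0.009 0.015 0.108]
top stamp_arm 0.98 [157.0, 253.3, 41.9, 20.0] 567 [534.7 316.3] [ 41.4 107.6] 5.0 z [0.013 0.136 0.209]
top foam_tray 0.84 [357.3, 132.1, 1
[... 634 characters left out ...]
] 1480 [556.1  40.9] [134.4 105.6] 4.1 z [0.048 0.087 0.111]
side pad 0.91 [145.5, 143.3, 180.2, 179.6] 13536 [548.7 227.1] [202.6 558.4] 3.0 z [0.009 0.015 0.111]
side stamp_arm 0.83 [155.2, 143.1, 35.3, 62.4] 916 [586.9 379.2] [279.7  43.9] 64.3 z [0.075 0.14  0.205]
side stamp_arm 0.64 [466.4, 368.9, 28.2, 20.9] 342 [ 630.7 -425.1] [25.1 63.4] 68.7 z [0.005 0.01  0.013]
side foam_tray 0.96 [381.0, 220.7, 123.1, 96.5] 6249 [ 800.5 -225.1] [237.8 150.9] 85.2 z [0.011 0.037 0.059]
side tape_roll 0.94 [316.6, 180.5, 39.8, 44.2] 1416 [794.8  57. ] [140.8  95.9] 36.7 z [0.001 0.029 0.047]
side loose_drive 0.74 [462.6, 367.9, 34.6, 20.9] 368 [ 627.9 -425.5] [20.7 59.2] 65.2 z [0.004 0.01  0.013]
```

View pics/top0.png

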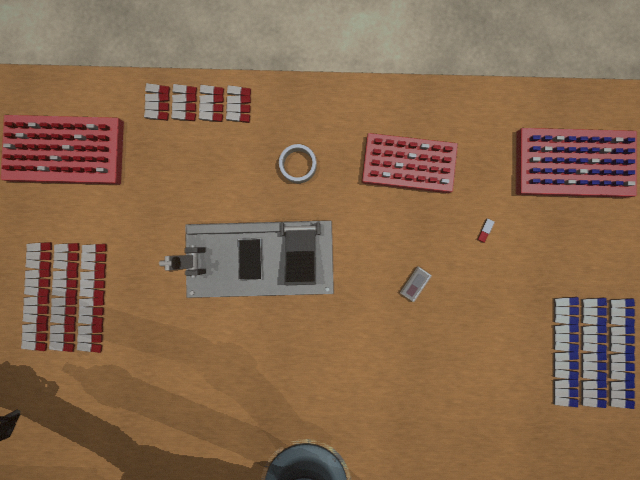

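View pics/side0.png

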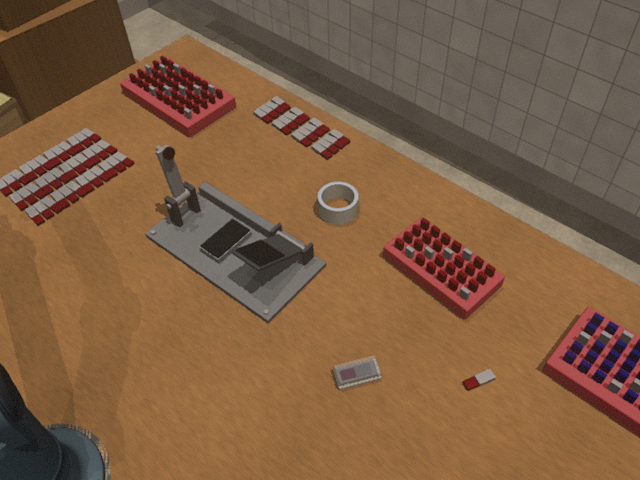

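The top view shows the case at about (416,284), the pad at (249,259) and the pedal at (300,260). The network's results agree with the picture. I'll move over towards the case.

Call:
drive_tool(series=[[[-0.025, -0.031, 0], 0], [[-0.05, -0.062, 0], 0], [[-0.075, -0.093, 0], 0], [[-0.1, -0.124, 0], 0], [[-0.125, -0.155, 0], 0]])

```text
time: 1.32
position: [0.3106, 0.4037, 0.2564]
eef_rot: [0.201, 0.98, 0.0, 0.0]
ft_force: [0.4, -0.5, 1.4]
grip_width: 0.0856
gripper_force: 0.0
```

Call:
drive_tool(series=[[[-0.025, -0.031, 0], 0], [[-0.05, -0.062, 0], 0], [[-0.075, -0.093, 0], 0], [[-0.1, -0.124, 0], 0], [[-0.125, -0.155, 0], 0]])

```text
time: 1.73
position: [0.3642, 0.2118, 0.2566]
eef_rot: [0.201, 0.98, 0.001, 0.0]
ft_force: [0.8, 0.2, -0.1]
grip_width: 0.0855
gripper_force: 0.0
```

Call:
drive_tool(series=[[[-0.025, -0.031, 0], 0], [[-0.05, -0.062, 0], 0], [[-0.075, -0.093, 0], 0], [[-0.1, -0.124, 0], 0], [[-0.125, -0.155, 0], 0]])

```text
time: 2.15
position: [0.4178, 0.02, 0.2567]
eef_rot: [0.201, 0.979, 0.001, 0.0]
ft_force: [1.4, 0.5, -0.7]
grip_width: 0.0854
gripper_force: 0.0
```

Call:
drive_tool(series=[[[-0.025, -0.031, 0], 0], [[-0.05, -0.062, 0], 0], [[-0.075, -0.093, 0], 0], [[-0.1, -0.124, 0], 0], [[-0.125, -0.155, 0], 0]])

```text
time: 2.57
position: [0.4716, -0.1717, 0.2569]
eef_rot: [0.201, 0.98, 0.001, 0.001]
ft_force: [1.9, 0.6, -0.4]
grip_width: 0.0854
gripper_force: 0.0
```

Call:
drive_tool(series=[[[-0.025, -0.031, 0], 5], [[-0.045, -0.062, 0], 10], [[-0.055, -0.07, 0.0], 10], [[-0.055, -0.07, 0.0], 10], [[-0.055, -0.07, 0.0], 10]])

```text
time: 2.98
position: [0.494, -0.2564, 0.2562]
eef_rot: [0.287, 0.958, -0.0, -0.0]
ft_force: [0.1, 0.7, 0.1]
grip_width: 0.0855
gripper_force: 0.0
```

Run:
```python
from h import *
s=read_state();print(np.round(s["position"],4),np.round(s["eef_rot"],4),np.round(s["joint_pos"],2))
im,d=capture("wrist");cv2.imwrite("pics/w0.png",im[:,:,::-1]);C=cloud("wrist",d)
for t in trace("case","wrist")[:2]:
    m=t["mask"]&(d>0);P=C[m];print(t["conf"],t["box"],len(P),*rect(P),np.round(np.percentile(P[:,2],[5,50,95]),3))
    Q=P[P[:,2]>.02];print("top",*rect(Q))
for n in("top","side"):
    im,d=capture(n);C=cloud(n,d)
    t=trace("case",n)[0];P=C[t["mask"]&(d>0)];print(n,"case top",*rect(P[P[:,2]>.02]),P[P[:,2]>.02].mean(0))
    g=im.max(2)<70
    m=(g&(C[...,2]>.022)&(C[...,2]<.036)&(abs(C[...,0]-.545)<.09)&(abs(C[...,1]-.155)<.07)).astype(np.uint8)
    m=cv2.morphologyEx(m,cv2.MORPH_OPEN,np.ones((3,3)))
    nn,L,S,_=cv2.connectedComponentsWithStats(m);i=1+S[1:,4].argmax();P=C[L==i]
    print(n,"pad",S[i],*rect(P),P.mean(0))
    b=(C[...,2]>.006)&(C[...,2]<.018)&(C[...,0]>.4)&(C[...,0]<.68)&(C[...,1]<.38)&(C[...,1]>-.12)
    b=cv2.morphologyEx(b.astype(np.uint8),cv2.MORPH_OPEN,np.ones((3,3)))
    nn,L,S,_=cv2.connectedComponentsWithStats(b);i=1+S[1:,4].argmax();print("base",*rect(C[L==i]))
```

```text
[ 0.494  -0.2564  0.2562] [ 2.868e-01  9.580e-01 -2.000e-04 -3.000e-04] [-0.34  0.27  0.87  1.86 -0.23  1.12  1.61]
0.92 [309.7, 162.9, 35.3, 80.8] 2990 [ 492.8 -253.7] [38.3 77.7] 57.2 [0.022 0.024 0.025]
top [ 493.3 -253.9] [38.  76.8] 57.2
top case top [ 494.6 -253.5] [37.7 76. ] 57.8 [ 0.47865352 -0.24237936  0.02571714]
top pad [239 239  22  40 824] [545.8 149.3] [94.1 52. ] 2.6 [0.54435053 0.14934784 0.03007249]
base [545.1 129.7] [179.7 360.7] 3.5
side case top [ 491.9 -255. ] [40.9 77.8] 58.7 [ 0.49110549 -0.25601621  0.02589878]
side pad [204 220  45  37 839] [543.2 148.7] [96.5 53.5] 2.0 [0.54230349 0.14698561 0.03061959]
base [544.  130.1] [183.  365.1] 3.0
```

View pics/w0.png

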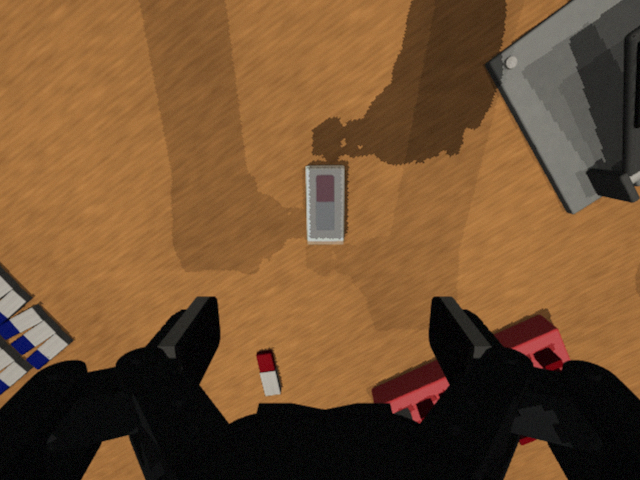

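Wrist view: the case is at about (325,204), aligned with the fingers. I'll go down over it.

Call:
drive_tool(series=[[[0.001, 0.001, 0.04], 0], [[0.002, 0.002, 0.08], 0], [[0.002, 0.002, 0.12], 0], [[0.002, 0.002, 0.15], 0], [[0.002, 0.002, 0.17], 0]], claw=0.058)

```text
time: 3.7
position: [0.4918, -0.2505, 0.0829]
eef_rot: [0.285, 0.958, 0.001, -0.003]
ft_force: [0.4, -0.6, 0.7]
grip_width: 0.058
gripper_force: 0.0
```

Call:
drive_tool(series=[[[0, 0, 0.015], 0], [[0, 0, 0.03], 0], [[0, 0, 0.04], 0], [[0, 0, 0.047], 0], [[0, 0, 0.047], 0]], claw=0.058)

```text
time: 4.12
position: [0.493, -0.252, 0.0382]
eef_rot: [0.286, 0.958, 0.0, -0.001]
ft_force: [0.2, 0.5, -0.6]
grip_width: 0.0579
gripper_force: 0.0
```

Run:
```python
from h import *
s=read_state();print(np.round(s["position"],4),np.round(s["ft_force"],2))
im,d=capture("wrist");cv2.imwrite("pics/w1.png",im[:,:,::-1])
```

```text
[ 0.493  -0.252   0.0382] [ 0.24  0.47 -0.58]
```

View pics/w1.png

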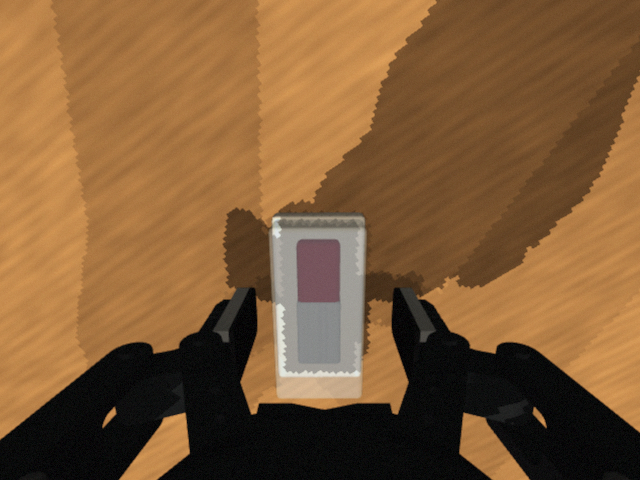

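The fingers straddle the case, which sits about 1.5 mm left of their middle: fingers at x=256 and 392, case from 272 to 367. I'll correct that, descend and close in small steps.

Call:
drive_tool(series=[[[0, -0.0015, 0.004], 0], [[0, -0.0015, 0.007], 0], [[0, -0.0015, 0.007], 0], [[0, -0.0015, 0.007], 0]], claw=0.046)

```text
time: 4.5
position: [0.4929, -0.2544, 0.0326]
eef_rot: [0.286, 0.958, 0.0, 0.0]
ft_force: [-0.3, 0.1, 0.1]
grip_width: 0.0461
gripper_force: 0.0
```

Call:
drive_tool(series=[[[0, 0, 0], 0], [[0, 0, 0], 0]], claw=0.042)

```text
time: 4.67
position: [0.493, -0.2544, 0.0326]
eef_rot: [0.286, 0.958, -0.0, 0.0]
ft_force: [-0.4, -0.0, -0.3]
grip_width: 0.0421
gripper_force: 0.0
```

Call:
drive_tool(series=[[[0, 0, 0], 0], [[0, 0, 0], 0]], claw=0.04)

```text
time: 4.83
position: [0.4929, -0.2545, 0.0325]
eef_rot: [0.286, 0.958, -0.0, 0.0]
ft_force: [-0.2, -0.3, 1.1]
grip_width: 0.04
gripper_force: 0.6
```

Call:
drive_tool(series=[[[0, 0, 0], 0], [[0, 0, 0], 0]], claw=0.0395)

```text
time: 5.0
position: [0.4929, -0.2545, 0.0326]
eef_rot: [0.286, 0.958, -0.0, 0.0]
ft_force: [0.8, 0.5, 2.1]
grip_width: 0.0395
gripper_force: 12.1
```

Call:
drive_tool(series=[[[0, 0, 0], 0], [[0, 0, -0.003], 0], [[0, 0, -0.01], 0], [[0, 0, -0.02], 0], [[0, 0, -0.03], 0]], claw=0.0393)

```text
time: 5.42
position: [0.4925, -0.2542, 0.0629]
eef_rot: [0.286, 0.958, -0.0, -0.0]
ft_force: [-0.2, 0.2, -0.3]
grip_width: 0.0395
gripper_force: 16.9
```

Call:
drive_tool(series=[[[0, 0, -0.015], 0], [[0, 0, -0.035], 0], [[0, 0, -0.06], 0], [[0, 0, -0.085], 0], [[0, 0, -0.1], 0]])

```text
time: 5.83
position: [0.4938, -0.2553, 0.1658]
eef_rot: [0.286, 0.958, 0.0, 0.002]
ft_force: [-0.4, 0.2, -1.0]
grip_width: 0.0398
gripper_force: 16.9
```

Call:
drive_tool(series=[[[0.006, 0.012, -0.006], 0], [[0.018, 0.036, -0.015], 0], [[0.033, 0.067, -0.015], 0], [[0.048, 0.098, -0.015], 0], [[0.063, 0.13, -0.015], 0]])

```text
time: 6.25
position: [0.5114, -0.1104, 0.1786]
eef_rot: [0.287, 0.958, 0.001, 0.001]
ft_force: [0.6, -0.4, -0.2]
grip_width: 0.0399
gripper_force: 16.9
```

Call:
drive_tool(series=[[[0.015, 0.03, 0], 0], [[0.03, 0.06, 0], 0], [[0.045, 0.091, 0], 0], [[0.057, 0.118, 0], 0], [[0.067, 0.138, 0], 0]])

```text
time: 6.67
position: [0.5314, 0.0447, 0.1783]
eef_rot: [0.285, 0.959, 0.001, 0.0]
ft_force: [0.0, 0.4, -0.6]
grip_width: 0.0395
gripper_force: 16.9
```

Call:
drive_tool(series=[[[0.012, 0.024, 0], -6], [[0.024, 0.048, 0], -13], [[0.036, 0.072, 0], -20], [[0.044, 0.09, 0], -27], [[0.048, 0.098, 0], -34]])

```text
time: 7.08
position: [0.5448, 0.1539, 0.1783]
eef_rot: [-0.012, 1.0, 0.001, 0.001]
ft_force: [0.3, 0.5, 0.1]
grip_width: 0.0396
gripper_force: 16.9
```

Call:
drive_tool(series=[[[0, 0, 0], -2], [[0, 0, 0], -2], [[0, 0, 0], -2]])

```text
time: 7.33
position: [0.5447, 0.1489, 0.178]
eef_rot: [-0.023, 1.0, 0.0, 0.0]
ft_force: [0.4, -0.4, -0.3]
grip_width: 0.0395
gripper_force: 16.9
```

Run:
```python
from h import *
s=read_state();print(np.round(s["position"],4),np.round(s["eef_rot"],4),s["gripper_force"],s["grip_width"])
q=R.from_quat(s["eef_rot"]).as_matrix();print(np.round(q,3))
im,d=capture("wrist");cv2.imwrite("pics/w2.png",im[:,:,::-1]);C=cloud("wrist",d)
for t in trace("case","wrist")[:1]:
    m=t["mask"]&(d>0);P=C[m];P=P[P[:,2]>.1];print(t["conf"],t["box"],len(P),*rect(P),np.round(np.percentile(P[:,2],[5,50,95]),3))
for n in("top","side"):
    im,d=capture(n);C=cloud(n,d)
    for t in trace("case",n)[:1]:
        P=C[t["mask"]&(d>0)];print(n,t["conf"],*rect(P),np.round(np.percentile(P[:,2],[5,50,95]),3))
```

```text
[0.5447 0.1489 0.178 ] [-2.310e-02  9.997e-01  0.000e+00  4.000e-04] 16.880275011062622 0.039492660406702296
[[-0.999 -0.046  0.001]
 [-0.046  0.999  0.   ]
 [-0.001  0.    -1.   ]]
0.74 [275.6, 211.8, 101.8, 192.4] 18387 [545.4 147.6] [79.4 39.9] 3.0 [0.159 0.17  0.171]
top 0.45 [550.8 140.1] [93.7 50.9] 14.1 [0.151 0.17  0.175]
side 0.97 [557.2 210. ] [187.6  84.1] 77.6 [0.148 0.169 0.174]
```

View pics/w2.png

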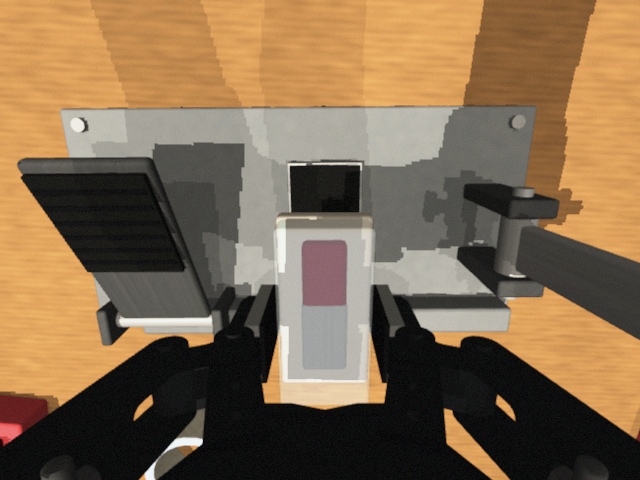

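The wrist view shows the case held lengthwise over the pad, with the pad at about (325,190). Its centre is within 2 mm of the pad's. I'll lower it.

Call:
drive_tool(series=[[[0, 0.001, 0.02], 0], [[0, 0.001, 0.045], 0], [[0, 0.001, 0.07], 0], [[0, 0.001, 0.09], 0], [[0, 0.001, 0.1], 0]])

```text
time: 8.05
position: [0.5425, 0.1497, 0.0745]
eef_rot: [-0.024, 1.0, -0.001, -0.002]
ft_force: [-0.5, -0.3, -0.8]
grip_width: 0.0395
gripper_force: 16.9
```

Call:
drive_tool(series=[[[0, 0, 0.004], 0], [[0, 0, 0.008], 0], [[0, 0, 0.01], 0], [[0, 0, 0.01], 0], [[0, 0, 0.01], 0]])

```text
time: 8.47
position: [0.5454, 0.1506, 0.0683]
eef_rot: [-0.024, 1.0, 0.0, 0.001]
ft_force: [-0.8, 0.4, -0.8]
grip_width: 0.0397
gripper_force: 16.9
```

Call:
drive_tool(series=[[[0, 0, 0.001], 0], [[0, 0, 0.002], 0], [[0, 0, 0.002], 0]])

```text
time: 8.72
position: [0.5447, 0.1505, 0.0655]
eef_rot: [-0.024, 1.0, 0.0, 0.0]
ft_force: [-0.3, -0.2, 0.3]
grip_width: 0.0396
gripper_force: 16.9
```

Call:
drive_tool(series=[[[0, 0, 0.0005], 0], [[0, 0, 0.001], 0], [[0, 0, 0.001], 0], [[0, 0, 0.001], 0]])

```text
time: 9.05
position: [0.5445, 0.1504, 0.0642]
eef_rot: [-0.024, 1.0, -0.0, -0.0]
ft_force: [0.2, -0.0, -0.9]
grip_width: 0.04
gripper_force: 16.9
```

Call:
drive_tool(series=[[[0, 0, 0.0005], 0], [[0, 0, 0.001], 0], [[0, 0, 0.001], 0], [[0, 0, 0.001], 0]])

```text
time: 9.38
position: [0.5445, 0.1504, 0.0632]
eef_rot: [-0.024, 1.0, -0.0, -0.0]
ft_force: [-0.9, -0.2, -2.1]
grip_width: 0.0396
gripper_force: 16.9
```

Call:
drive_tool(series=[[[0, 0, 0.0005], 0], [[0, 0, 0.001], 0], [[0, 0, 0.001], 0], [[0, 0, 0.001], 0]])

```text
time: 9.72
position: [0.5446, 0.1504, 0.0624]
eef_rot: [-0.024, 1.0, 0.0, 0.0]
ft_force: [-0.7, -0.1, 0.1]
grip_width: 0.0396
gripper_force: 17.0
```

Call:
drive_tool(series=[[[0, 0, 0.0005], 0], [[0, 0, 0.001], 0], [[0, 0, 0.001], 0], [[0, 0, 0.001], 0]])

```text
time: 10.05
position: [0.5446, 0.1504, 0.0616]
eef_rot: [-0.024, 1.0, 0.0, -0.0]
ft_force: [-1.2, 0.8, 3.6]
grip_width: 0.0396
gripper_force: 17.3
```

Run:
```python
from h import *
s=read_state();print(np.round(s["position"],4),s["gripper_force"],s["ft_force"])
im,d=capture("wrist");C=cloud("wrist",d)
for t in trace("case","wrist")[:1]:
    m=t["mask"]&(d>0);P=C[m];P=P[P[:,2]>.04];print(t["conf"],t["box"],len(P),*rect(P),np.round(np.percentile(P[:,2],[5,50,95]),4))
g=(im.max(2)<70)&(C[...,2]>.022)&(C[...,2]<.036)
P=C[g];print(len(P),np.median(P[:,2]),np.round(P.mean(0),3), np.round(np.percentile(P[:,1],[3,97]),4),P[:,0].min())
```

```text
[0.5446 0.1504 0.0616] 17.338418662548065 [-1.20105415  0.83730658  3.61716962]
0.77 [275.9, 211.5, 100.3, 193.6] 17585 [545.8 149.7] [78.7 38.9] 2.9 [0.0518 0.0534 0.0543]
8077 0.02785920646348658 [0.532 0.188 0.028] [0.0919 0.292 ] 0.4927820369097391
```

The case has made contact at about 4 N and is centred. I'll release it gently.

Call:
drive_tool(series=[[[0, 0, 0], 0], [[0, 0, 0], 0]], claw=0.0405)

```text
time: 10.32
position: [0.5445, 0.1504, 0.061]
eef_rot: [-0.024, 1.0, -0.0, 0.0]
ft_force: [0.1, -0.4, -0.2]
grip_width: 0.0403
gripper_force: 0.0
```

Call:
drive_tool(series=[[[0, 0, 0], 0], [[0, 0, 0], 0], [[0, 0, 0], 0]], claw=0.056)

```text
time: 10.57
position: [0.5444, 0.1504, 0.061]
eef_rot: [-0.024, 1.0, -0.0, -0.0]
ft_force: [-0.2, -0.0, 0.2]
grip_width: 0.0561
gripper_force: 0.0
```

Call:
drive_tool(series=[[[0, 0, -0.01], 0], [[0, 0, -0.03], 0], [[0, 0, -0.06], 0], [[0, 0, -0.09], 0], [[0, 0, -0.12], 0]])

```text
time: 10.98
position: [0.5443, 0.15, 0.1829]
eef_rot: [-0.024, 1.0, -0.0, -0.0]
ft_force: [-0.3, 0.7, -0.6]
grip_width: 0.0557
gripper_force: 0.0
```

Run:
```python
from h import *
s=read_state();print(np.round(s["position"],4),np.round(s["eef_rot"],4))
for n in("wrist","top","side"):
    im,d=capture(n);C=cloud(n,d)
    if n=="wrist": cv2.imwrite("pics/w3.png",im[:,:,::-1])
    for t in trace("case",n)[:1]:
        P=C[t["mask"]&(d>0)];P=P[P[:,2]>.045];print(n,t["conf"],*rect(P),np.round(np.percentile(P[:,2],[5,50,95]),4))
    for t in trace("pedal",n)[:1]:
        P=C[t["mask"]&(d>0)];print(n,"pedal",t["conf"],*rect(P[P[:,2]>.04]),P[:,2].max())
```

```text
[0.5443 0.15   0.1829] [-2.370e-02  9.997e-01 -2.000e-04 -1.000e-04]
wrist 0.62 [551.  150.9] [78.  38.1] 3.0 [0.0593 0.0609 0.062 ]
top 0.72 [549.4 137.6] [78.3 57.3] 7.9 [0.0515 0.0552 0.0587]
top pedal 0.88 [561.8  25.6] [135.9  74.1] 1.5 0.11518415744553279
side 0.81 [544.5 149.8] [80.4 41.7] 1.7 [0.0475 0.0556 0.059 ]
side pedal 0.8 [558.4  25. ] [137.4  79.4] 2.4 0.11592576724156056
```

View pics/w3.png

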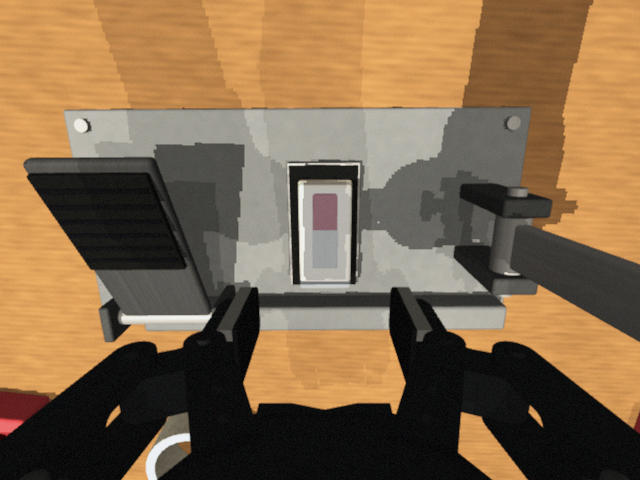

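The picture shows the case lying straight on the pad: case at rows 180–283, pad at rows 162–285. The tool was still settling, so I'll wait and then compare the case and pad in one picture.

Call:
drive_tool(series=[[[0, 0, 0], 0], [[0, 0, 0], 0], [[0, 0, 0], 0]])

```text
time: 11.68
position: [0.5443, 0.1502, 0.1807]
eef_rot: [-0.024, 1.0, -0.0, -0.0]
ft_force: [-0.6, -0.3, -0.4]
grip_width: 0.0562
gripper_force: 0.0
```

Run:
```python
from h import *
s=read_state();print(np.round(s["position"],4))
im,d=capture("wrist");C=cloud("wrist",d)
t=trace("case","wrist")[0];P=C[t["mask"]&(d>0)];print(*rect(P[P[:,2]>.045]),np.round(np.percentile(P[:,2],[5,50,95]),4))
y=np.array([-np.sin(np.radians(2.9)),np.cos(np.radians(2.9))]);x=np.array([y[1],-y[0]])
Q=P[P[:,2]>.045];u=(Q[:,:2]-[.5445,.1493]);print("case press-frame x,y",np.percentile(u@x,[.5,99.5]),np.percentile(u@y,[.5,99.5]))
m=(C[...,2]>.024)&(C[...,2]<.036)&(im.max(2)<60)
u=C[m][:,:2]-[.5445,.1493];X,Y=u@x,u@y;k=(abs(X)<.058)&(abs(Y)<.045)
print("pad",k.sum(),np.median(C[m][k][:,2]),np.percentile(X[k],[.5,99.5]),np.percentile(Y[k],[.5,99.5]))
h=C[(C[...,2]>.033)&(C[...,2]<.042)];u=h[:,:2]-[.5445,.1493];X=(u@x);k=(X>.05)&(X<.1)&(abs(u@y)<.06);print("cover",k.sum(),np.percentile(X[k],[2,98]))
```

```text
[0.5443 0.1502 0.1807]
[545.4 149.3] [77.6 38. ] 2.8 [0.0461 0.0543 0.0554]
case press-frame x,y [-0.03773698  0.03895105] [-0.01872907  0.0187144 ]
pad 2135 0.028776543417128042 [-0.04798416  0.04623667] [-0.02672614  0.02434191]
cover 3190 [0.06438656 0.08488126]
```

The case is within about 2 mm of the pad's centre. Next I'll move to the pedal with the fingers shut.

Call:
drive_tool(series=[[[0.006, -0.026, 0], 0], [[0.012, -0.056, 0], 0], [[0.02, -0.09, 0], 0], [[0.026, -0.115, 0], 0], [[0.028, -0.126, 0], 0]], claw=0)

```text
time: 12.2
position: [0.5215, 0.0181, 0.1813]
eef_rot: [-0.021, 1.0, -0.001, -0.0]
ft_force: [-0.6, -0.4, 0.7]
grip_width: 0.0005
gripper_force: 0.0
```

Call:
drive_tool(series=[[[0, 0, 0.015], 0], [[0, 0, 0.03], 0], [[0, 0, 0.04], 0], [[0, 0, 0.045], 0], [[0, 0, 0.045], 0]])

```text
time: 12.62
position: [0.5217, 0.0239, 0.1349]
eef_rot: [-0.025, 1.0, -0.0, -0.001]
ft_force: [-0.2, -0.4, -0.3]
grip_width: 0.0003
gripper_force: 0.0
```

Call:
drive_tool(series=[[[0.001, 0, 0.008], 0], [[0.003, 0, 0.016], 0], [[0.006, 0, 0.024], 0], [[0.008, 0, 0.031], 0], [[0.01, 0, 0.037], 0]])

```text
time: 13.03
position: [0.5125, 0.023, 0.0986]
eef_rot: [-0.024, 1.0, 0.0, 0.0]
ft_force: [-0.1, 0.3, 2.2]
grip_width: -0.0002
gripper_force: 1.2
```

Call:
drive_tool(series=[[[0.001, 0, 0.004], 0], [[0.003, 0, 0.008], 0], [[0.004, 0, 0.012], 0], [[0.005, 0, 0.015], 0], [[0.006, 0, 0.018], 0]])

```text
time: 13.45
position: [0.5073, 0.0223, 0.0813]
eef_rot: [-0.024, 1.0, -0.0, 0.001]
ft_force: [1.7, 0.2, 2.0]
grip_width: 0.0002
gripper_force: 1.1
```

Call:
drive_tool(series=[[[0, 0, 0.001], 0], [[0, 0, 0.002], 0], [[0, 0, 0.002], 0]])

```text
time: 13.7
position: [0.5063, 0.0222, 0.079]
eef_rot: [-0.024, 1.0, -0.0, -0.0]
ft_force: [0.3, 0.8, 2.2]
grip_width: -0.0004
gripper_force: 0.9
```

Call:
drive_tool(series=[[[0, 0, 0.001], 0], [[0, 0, 0.002], 0], [[0, 0, 0.003], 0], [[0, 0, 0.003], 0]])

```text
time: 14.03
position: [0.5062, 0.0222, 0.0767]
eef_rot: [-0.024, 1.0, 0.0, -0.001]
ft_force: [-1.4, 0.1, 6.3]
grip_width: -0.0003
gripper_force: 3.4
```

Run:
```python
from h import *
s=read_state();print(np.round(s["position"],4),s["ft_force"])
im,d=capture("side");cv2.imwrite("pics/s1.png",cv2.resize(im[100:340,100:340,::-1],(600,600)))
```

```text
[0.5062 0.0222 0.0767] [-1.40770486  0.14614887  6.2618477 ]
```

View pics/s1.png

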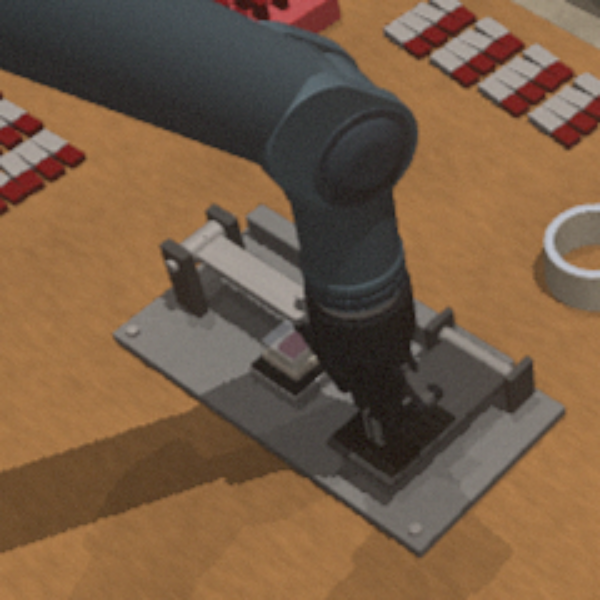

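The stamp arm at (240,270) has swung down over the case at (285,350), and the pedal is nearly down. I'll keep pressing.

Call:
drive_tool(series=[[[0, 0, 0.001], 0], [[0, 0, 0.002], 0], [[0, 0, 0.002], 0], [[0, 0, 0.002], 0]])

```text
time: 14.42
position: [0.5061, 0.0221, 0.076]
eef_rot: [-0.024, 1.0, 0.001, -0.001]
ft_force: [-4.5, 0.0, 18.5]
grip_width: 0.0001
gripper_force: 9.0
```

Call:
drive_tool(series=[[[0, 0, 0.001], 0], [[0, 0, 0.0015], 0], [[0, 0, 0.0015], 0], [[0, 0, 0.0015], 0], [[0, 0, 0.0015], 0]])

```text
time: 14.83
position: [0.5061, 0.0221, 0.0756]
eef_rot: [-0.024, 1.0, 0.001, -0.002]
ft_force: [-8.0, -0.6, 26.5]
grip_width: -0.0003
gripper_force: 13.3
```

Call:
drive_tool(series=[[[0, 0, 0], 0], [[0, 0, 0], 0], [[0, 0, 0], 0], [[0, 0, 0], 0]])

```text
time: 15.17
position: [0.5061, 0.0221, 0.0756]
eef_rot: [-0.024, 1.0, 0.001, -0.002]
ft_force: [-8.9, -0.8, 26.5]
grip_width: -0.0002
gripper_force: 13.3
```

The pedal was on its stop at 26 N for over 0.6 s. I'll release it smoothly.

Call:
drive_tool(series=[[[0, 0, -0.006], 0], [[-0.002, 0, -0.013], 0], [[-0.005, 0, -0.022], 0], [[-0.008, 0, -0.031], 0], [[-0.01, 0, -0.04], 0]])

```text
time: 15.58
position: [0.5168, 0.0229, 0.1133]
eef_rot: [-0.024, 1.0, -0.0, -0.0]
ft_force: [-1.0, 1.1, 0.1]
grip_width: 0.0001
gripper_force: 0.0
```

Call:
drive_tool(series=[[[-0.003, 0, -0.01], 0], [[-0.006, 0, -0.022], 0], [[-0.006, 0, -0.04], 0], [[-0.006, 0, -0.07], 0], [[-0.006, 0, -0.1], 0]])

```text
time: 16.0
position: [0.5218, 0.0229, 0.2135]
eef_rot: [-0.024, 1.0, -0.001, -0.001]
ft_force: [-1.2, 0.2, 0.9]
grip_width: -0.0002
gripper_force: 0.0
```

Call:
drive_tool(series=[[[0.01, -0.03, -0.02], 0], [[0.02, -0.06, -0.04], 0], [[0.03, -0.1, -0.04], 0], [[0.03, -0.14, -0.04], 0], [[0.03, -0.16, -0.04], 0]])

```text
time: 16.42
position: [0.4994, -0.144, 0.2546]
eef_rot: [-0.021, 1.0, -0.001, 0.001]
ft_force: [-0.6, -0.3, -0.1]
grip_width: 0.0006
gripper_force: 0.0
```

Call:
drive_tool(series=[[[0, 0, 0], 0], [[0, 0, 0], 0], [[0, 0, 0], 0]])

```text
time: 16.67
position: [0.5004, -0.137, 0.2528]
eef_rot: [-0.024, 1.0, 0.0, -0.0]
ft_force: [-0.1, -0.2, -0.3]
grip_width: -0.0002
gripper_force: 0.0
```

Run:
```python
from h import *
for n in("top","side"):
    im,d=capture(n);C=cloud(n,d)
    if n=="side": cv2.imwrite("pics/s2.png",cv2.resize(im[100:400,100:500,::-1],(800,600)))
    for l in("case","pedal","tape_roll"):
      for t in trace(l,n)[:1]:
        P=C[t["mask"]&(d>0)];P=P[P[:,2]>.04];print(n,l,t["conf"],*rect(P),np.round(np.percentile(P[:,2],[5,50,99]),4))
```

```text
top case 0.85 [546.7 151. ] [78.8 39.4] 2.6 [0.0508 0.0553 0.0603]
top pedal 0.83 [560.8  24.8] [135.6  76.7] 3.4 [0.0461 0.0823 0.1128]
top tape_roll 0.76 [780.   39.5] [86.9 87.3] 19.8 [0.0415 0.0447 0.0498]
side case 0.81 [543.7 149.4] [81.8 42.2] 3.8 [0.0418 0.0552 0.0605]
side pedal 0.69 [553.1 -24.8] [187.6 131.7] 88.7 [0.0516 0.0897 0.114 ]
side tape_roll 0.82 [787.   31.7] [95.  62.8] 43.4 [0.0408 0.0452 0.0499]
```

View pics/s2.png

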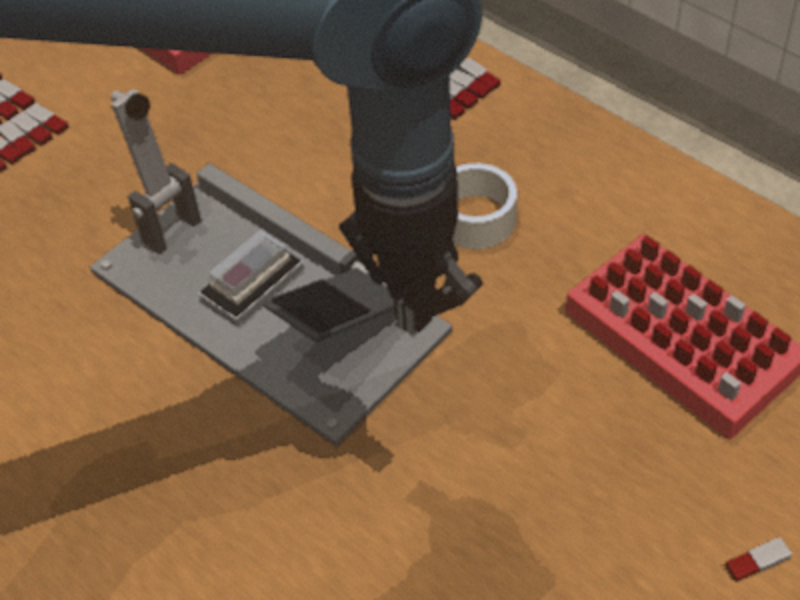

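The final view shows the case flat on the pad at (250,270), the stamp arm upright at (145,140), the pedal up at (330,300) and the bystanders in place. I'm handing the job in.

```bash
python3 -c "
from workcell import *
print(close_job())"
```

```text
the job is handed in; nothing more can be done
None
```

The case was laid centred on the pad and stamped with the pedal held at its stop for over half a second; the pedal is back up, the bystanders look untouched, and the job is handed in (no verdict was returned).

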